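# Centre the turned finial on its plinth

### The job

Two turned wooden finials stand on square plinths, set out for gluing; one of them has been left well off the middle of its plinth. With light taps or pushes of a fingertip, low down on its flange, slide that finial until it stands upright in the middle of its plinth, within about 5 mm, where the pencilled diagonals cross. Do not grip, lift or tip it over, leave its plinth where it stands, do not disturb the other finial and plinth, the tape roll or the sanding block, and finish with the hand clear.

Things in the scene. Friction and masses are not known exactly. Their poses are not given: they have to be found in the camera images.
- finial_work: The finial to be centred: dark turned finial, 64 mm tall, 70 g, round. From below: flat foot 21 mm wide, 4 mm high; flange 38 mm wide at 5 to 11 mm (widest part: push here, higher up it may tip); neck 15 mm wide at 22 mm; bulb 27 mm wide at 39 mm; tip. Origin: centre of the foot's underside, z up. It starts 15 to 26 mm off the middle, in any direction.
- plinth_work: The plinth under the off-centre finial: square pale wooden plinth, 84 x 84 mm, 40 mm high, 0.35 kg, standing loose on the bench, its corner-to-corner diagonals pencilled on the top. Origin: centre of its underside; z up, x and y along its sides; the top is at z = 40 mm and the pencil lines cross at its middle. 
- plinth_work_mid (a point): the middle of the top of the plinth under the off-centre finial, where the pencil lines cross; the finial's origin belongs here
- finial_twin: The other finial, already centred on its plinth, not to be disturbed: same shape and size as the first. Origin: centre of its foot's underside
- plinth_twin: The plinth under the other finial, not to be disturbed: same shape and size as the first plinth. The two plinths may stand either way round, left or right
- tape_1: roll of pale tape lying flat, 96 mm across, 25 mm high, not to be disturbed; origin: centre of its underside
- sanding_block: cork sanding block, 65 x 112 x 36 mm (x, y, z), not to be disturbed; origin: centre of its underside
Things that resemble listed ones, but are neither listed nor needed, are in the scene too. What is shaped like the plinth_work but pink or yellow is not meant.

How it is judged (in metres and radians):
At the end, for the whole second after the job is handed in: The finial stands upright (within 0.06 rad) and at rest on its plinth, its axis within 5.5 mm of the middle of the top; its plinth is within 15 mm of where it stood; the other finial still stands upright in the middle (6 mm) of its plinth, which is within 12 mm of where it stood (horizontal distance between finial_work and plinth_work_mid below 0.0055 m and z of finial_work in the frame of plinth_work_mid between -0.003 and 0.003 m and angle between each of finial_work, finial_twin's own z axis and vertical below 0.06 rad and linear speed of finial_work below 0.01 m/s and distance of plinth_work from where it was at the start of the episode below 0.015 m and height (world z) of plinth_work below 0.004 m and angle between plinth_work's own z axis and vertical below 0.05 rad and horizontal distance between finial_twin and plinth_twin below 0.006 m and distance of plinth_twin from where it was at the start of the episode below 0.012 m); the robot touches nothing.
It fails at once if the finial is lifted off its plinth (by more than 8 mm), or knocked off it (z of finial_work in the frame of plinth_work_mid above 0.008 m or z of finial_work in the frame of plinth_work_mid below -0.006 m).
It fails at once if the finial is tipped by more than 0.35 rad (angle between finial_work's own z axis and vertical above 0.35 rad).
It fails at once if the fingers press on the finial with more than 4 N: gripped or struck instead of tapped (contact force between the fingers and finial_work above 4 N).
It fails at once if the plinth under the finial is moved by more than 15 mm (distance of plinth_work from where it was at the start of the episode above 0.015 m).
It fails at once if a bystander is moved: the other finial or its plinth by more than 12 mm, the tape roll or the sanding block by more than 20 mm (distance of any of finial_twin, plinth_twin from where it was at the start of the episode above 0.012 m or distance of any of tape_1, sanding_block from where it was at the start of the episode above 0.02 m).
It also fails if it takes over 48 s, if anything falls off the work surface, if the arm or the gripper's body presses on something with over 40 N, if the wrist force passes 120 N, or if a joint passes its speed limit or range.

### The arm

A 6-joint arm with a two-finger parallel gripper is mounted at the origin on the work surface; the furniture and walls round the work are solid. World frame = base frame: x ahead of the robot, y to its left, z up, the work surface at z = 0. Lengths are in mm, angles in rad, forces in N, time in s.
With the tool pointing down it reaches from about 275 to 1000 mm from the base axis. Payload 8.4 kg.
Tool frame: the origin (TCP) lies at the very end of the fingers, on their centre line; the grasp point (between the pads) lies 19 mm behind it; z points along the fingers, y is the direction in which the jaws open and shut (so a half turn about z gives the same grasp; the last joint's range is limited). The gripper opens to 85 mm and grips with 20 to 120 N. Pads are 22 mm wide; open, the fingers measure 114 mm over their backs; the gripper's body (76 mm by 85 mm) begins 54 mm behind the grasp point. The pads swing forward as they close: fully open they stand 13 mm farther back than shut.
Start: joints at [-1.134, 0.353, 1.633, -0, 1.155, -0.002], TCP at [265.532, -565.792, 231.281] pointing down, gripper open.
Joint ranges: [-2.63, 2.63], [-0.92, 2.1], [0.06, 2.66], [-1.3, 4.44], [0, 2.69], [-3.02, 3.02]. Speed limits (rad/s): [2.22, 2.22, 2.79, 3.14, 3.14, 3.14].

### API

Orientations are given as [roll, pitch, yaw] about the fixed x, y, z axes, in that order (R = Rz(yaw) Ry(pitch) Rx(roll)).
In Python, from rig import r gives the robot as it stands.
- The arm moves only by the tool jog_arm, never from a script. Its argument "increments" is text: rows parted by semicolons, each of 7 numbers parted by spaces: the shift along the tool's x, y, z in cm, then the turn, a rotation vector about the tool's x, y, z in rad, then the opening, from -1 (shut) to 1 (fully open). A call has exactly 8 rows; each row shifts and turns the commanded pose from where the row before left it, along the tool's axes as they then stand; what a row does not reach is not made up. A row lasts 1/10 s, in which the tool goes at most 50 mm and 8.59 degrees, less where a joint would pass 70% of its speed; a pose out of reach is approached as far as the arm can. A call with a gripper value outside its range is refused whole. The fingers move at their own pace and stop on an object; "squeeze" is the grip in N (left out, the last holds). Time passes only in rows, so rows that do not move let the fingers close, or fill a call up. It gives the time, the measured TCP pose, the force and the opening at its end, in the units of the state.
- r.sense(): the state, without advancing time (a new reading comes with each control period).
- r.grab_frame(name): name is "side" or "top"; returns the picture (400x640x3 uint8, red, green, blue); there is no depth.
- r.camera_info(name): a dict with "K" (3x3 intrinsics, pixels), "rvec" (rotation vector, rad) and "tvec" (3), from world to camera coordinates, as OpenCV has them. Camera axes: x right, y down, z forward; pixel columns grow to the right and rows downward; lengths in mm; the calibration is good to about 2 mm. A picture is of the moment at which its call begins. camera_info takes no time and is no camera call.
- r.sign_off(): hands the job in, once; it reports no verdict.
The state is a dict: "clock": time; "qpos": joint angles; "qvel": joint speeds; "joint_efforts": joint torques, N m; "eef_pos": TCP position; "tcp_rot": TCP orientation; "contact_force": force on the tool from outside, world axes, zero at the start; "wrist_torque": the same for the moment, N m; "opening": opening from 0.0 (shut) to 1.0 (fully open).
Only numpy, scipy, OpenCV 4.12 (cv2) and the standard library are available. Lean on these libraries where they do the work, as an engineer would, in place of code of your own. Each camera call takes 0.05 s, during which the arm holds its last target.

## Working session

There is one attempt and no reset: what is moved stays moved. The work goes in short steps, Python scripts to look and compute and a tool call to move; the robot and the scene stay as the last step left them, time stands still between calls to the robot, and variables do not carry over. Pictures are saved under pics/ and viewed, and the job is handed in when it is done.

Besides the shell and the picture viewer there is one more tool, called as name(argument=value, ...), one argument or row to a line, values as JSON. jog_arm: Moves the arm, as the interface text tells. Its arguments: {"type":"object","properties":{"increments":{"type":"string"},"squeeze":{"type":"number"}},"required":["increments"]}

```bash
mkdir -p pics; ls; python3 - <<'E'
from rig import r
import cv2
s=r.sense(); print({k:s[k] for k in('clock','eef_pos','tcp_rot','opening','contact_force')})
for n in('side','top'):
    c=r.camera_info(n); print(n,c)
    cv2.imwrite(f'pics/{n}0.png',cv2.cvtColor(r.grab_frame(n),cv2.COLOR_RGB2BGR))
E
```

```text
pics
{'clock': 0.0, 'eef_pos': array([ 265.32296011, -565.33731237,  230.54807083]), 'tcp_rot': array([-3.14016281e+00, -9.26557717e-06,  4.38783921e-01]), 'opening': 1.001023746573497, 'contact_force': array([-0.21323184,  0.58617629,  0.66097371])}
side {'K': array([[392.43734077,   0.        , 321.66525564],
       [  0.        , 392.43734077, 201.69819444],
       [  0.        ,   0.        ,   1.        ]]), 'rvec': array([ 2.31973031, -0.15744276,  0.07351482]), 'tvec': array([-507.44646375,   89.79123189,  830.00323459])}
top {'K': array([[375.11471975,   0.        , 318.38832283],
       [  0.        , 375.11471975, 197.52906075],
       [  0.        ,   0.        ,   1.        ]]), 'rvec': array([ 2.13248551, -2.09736607,  0.18113428]), 'tvec': array([ 25.76302791, 515.54173787, 816.1404708 ])}
```

View pics/top0.png

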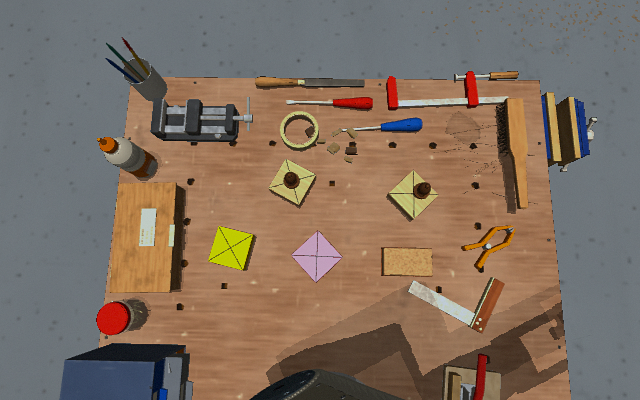

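View pics/side0.png

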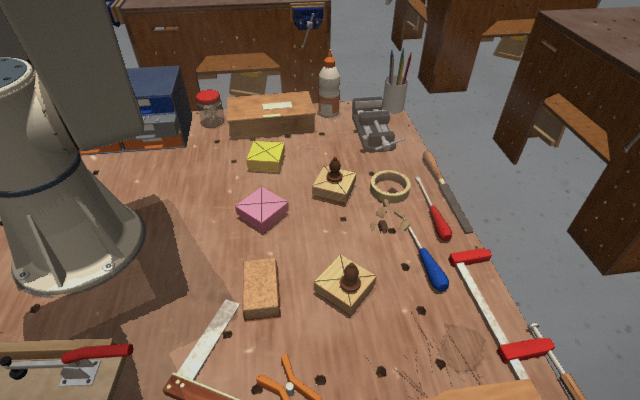

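Pale plinths are at top (292,183) and (413,195), each with a dark finial. The right one, at (423,190), looks off-centre. Next I zoom in and measure.

```bash
python3 - <<'E'
import cv2,numpy as np
a=cv2.imread('pics/top0.png');b=cv2.imread('pics/side0.png')
f=lambda im,x,y,w=40:cv2.resize(im[y-w:y+w,x-w:x+w],(390,390),interpolation=cv2.INTER_CUBIC)
cv2.imwrite('pics/zoom0.png',np.hstack([f(a,413,195),f(b,345,285)]))
E
cat > h.py <<'E'
import cv2,numpy as np
from rig import r
def cam(n):
    c=r.camera_info(n);R=cv2.Rodrigues(c['rvec'])[0];return c['K'],R,c['tvec']
def ray(n,px,z):
    K,R,t=cam(n);px=np.atleast_2d(np.array(px,float))
    d=(R.T@np.linalg.inv(K)@np.c_[px,np.ones(len(px))].T).T;C=-R.T@t
    return C+d*((z-C[2])/d[:,2])[:,None]
def proj(n,P):
    c=r.camera_info(n);return cv2.projectPoints(np.atleast_2d(np.array(P,float)),c['rvec'],c['tvec'],c['K'],None)[0][:,0]
E
python3 - <<'E'
from h import *
print(ray('top',[[413,195],[292,183],[0,0],[640,0],[299,130],[407,262]],40))
print(ray('side',[[345,285],[334,184]],40))
for n in('top','side'):
    K,R,t=cam(n);print(-R.T@t)
E
```

```text
[[ 526.02808341 -185.2487143    40.        ]
 [ 550.53797906   97.1269834    40.        ]
 [1032.62231046  881.08808686   40.        ]
 [1041.99649987 -776.69331538   40.        ]
 [ 681.98350352   84.30605232   40.        ]
 [ 372.22749551 -167.37529589   40.        ]]
[[ 526.63501832 -203.32971222   40.        ]
 [ 551.66429632   76.37575438   40.        ]]
[353.50199848  18.15192145 898.4648741 ]
[ 425.8385182  -608.0774218   635.11664585]
```

View pics/zoom0.png

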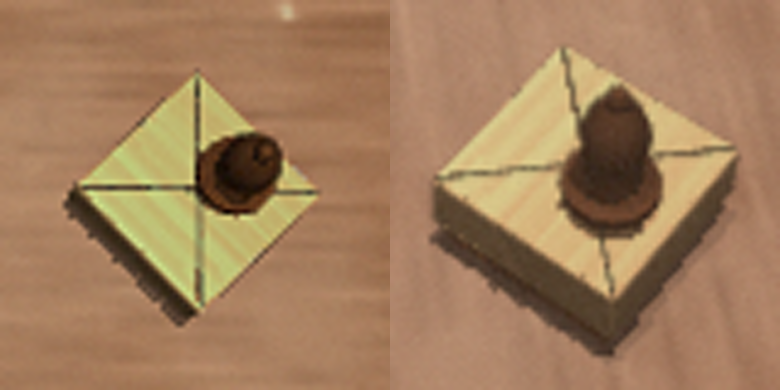

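```bash
cat >> h.py <<'E'
def measure(n,im,box,z_fl=49.,tag=None):
    """finial dark-brown mask in box, plinth-top mask; returns masks"""
    x0,y0,x1,y1=box;c=im[y0:y1,x0:x1]
    hsv=cv2.cvtColor(c,cv2.COLOR_RGB2HSV)
    return c,hsv
E
python3 - <<'E'
from h import *
im=cv2.imread('pics/top0.png')
h=cv2.cvtColor(im,cv2.COLOR_BGR2HSV)
for y in (175,183,188,191,195,198,205): print(y,[tuple(int(v) for v in h[y,x]) for x in range(404,436,3)])
i2=cv2.imread('pics/side0.png');h=cv2.cvtColor(i2,cv2.COLOR_BGR2HSV)
for y in (262,275,285,290,): print(y,[tuple(int(v) for v in h[y,x]) for x in range(310,380,4)])
E
```

```text
175 [(12, 123, 160), (21, 123, 188), (23, 119, 193), (18, 115, 120), (27, 107, 193), (14, 127, 168), (13, 112, 168), (13, 112, 168), (13, 115, 167), (12, 120, 166), (14, 120, 163)]
183 [(25, 108, 192), (29, 100, 192), (28, 102, 193), (19, 109, 96), (27, 106, 200), (12, 177, 85), (11, 191, 32), (11, 166, 57), (11, 141, 87), (12, 117, 164), (12, 118, 168)]
188 [(26, 108, 193), (25, 111, 193), (26, 107, 193), (14, 152, 52), (13, 181, 83), (8, 183, 32), (13, 167, 58), (14, 180, 68), (13, 182, 80), (26, 106, 203), (12, 123, 149)]
191 [(28, 100, 194), (25, 109, 195), (25, 111, 193), (0, 255, 14), (12, 171, 82), (22, 200, 23), (11, 170, 42), (13, 173, 56), (12, 189, 50), (27, 103, 198), (23, 112, 194)]
195 [(33, 100, 202), (32, 100, 196), (24, 116, 197), (27, 93, 101), (13, 187, 97), (12, 168, 53), (13, 198, 58), (13, 187, 97), (22, 120, 145), (23, 118, 195), (27, 103, 196)]
198 [(27, 111, 191), (33, 100, 198), (31, 100, 194), (23, 106, 154), (26, 108, 196), (8, 255, 16), (10, 184, 61), (19, 135, 115), (24, 116, 194), (27, 104, 192), (22, 116, 195)]
205 [(28, 104, 192), (30, 98, 193), (28, 
[... 578 characters left out ...]
), (12, 136, 77), (11, 145, 72), (19, 106, 149), (18, 105, 214), (18, 108, 212), (17, 109, 129), (17, 105, 121), (12, 105, 172)]
285 [(11, 105, 172), (14, 113, 102), (16, 112, 139), (20, 101, 217), (24, 94, 215), (21, 99, 216), (20, 101, 215), (19, 106, 216), (11, 137, 104), (12, 128, 64), (11, 120, 64), (12, 136, 92), (12, 150, 100), (19, 103, 212), (19, 106, 215), (16, 123, 87), (11, 111, 145), (11, 111, 161)]
290 [(11, 104, 174), (13, 109, 122), (15, 119, 90), (16, 120, 89), (17, 114, 165), (20, 99, 216), (18, 106, 215), (19, 103, 213), (16, 114, 130), (10, 126, 67), (12, 153, 95), (11, 133, 69), (15, 118, 197), (19, 105, 214), (15, 117, 89), (11, 109, 82), (11, 105, 148), (12, 108, 167)]
```

```bash
cat >> h.py <<'E'
from scipy.optimize import least_squares
def locate(n,bgr,guess,zf=48.,plinth=None,verbose=True):
    """plinth top centre (z=40 plane) by minAreaRect of mask points; flange centre by circle r=19 fit on camera-facing silhouette at z=zf"""
    u=proj(n,[guess[0],guess[1],45.])[0]; w=42
    x0,y0=int(u[0])-w,int(u[1])-w; c=bgr[y0:y0+2*w,x0:x0+2*w]
    S=4; c=cv2.resize(c,None,fx=S,fy=S,interpolation=cv2.INTER_CUBIC)
    h=cv2.cvtColor(c,cv2.COLOR_BGR2HSV).astype(int)
    top=((h[...,0]>=16)&(h[...,0]<=36)&(h[...,2]>150)&(h[...,1]>70)).astype(np.uint8)
    top=cv2.morphologyEx(top,cv2.MORPH_OPEN,np.ones((7,7)))
    top=cv2.morphologyEx(top,cv2.MORPH_CLOSE,np.ones((13,13)))
    def w_(p): # zoom px -> full px
        p=np.array(p,float).reshape(-1,2); return (p+.5)/S-.5+[x0,y0]
    ys,xs=np.nonzero(top); P=ray(n,w_(np.c_[xs,ys]),40.)[:,:2]
    P=P[np.hypot(*(P-guess).T)<70]
    rect=cv2.minAreaRect(P.astype(np.float32)); pc=np.array(rect[0])
    if plinth is None: plinth=pc
    dark=((h[...,2]<112)).astype(np.uint8)
    dark=cv2.morphologyEx(dark,cv2.MORPH_OPEN,cv2.getStructuringElement(cv2.MORPH_ELLIPSE,(19,19)))
    nl,lab,st,ce=cv2.connectedComponentsWithStats(dark)
    # comp nearest plinth centre
    q=(proj(n,[plinth[0],plinth[1],50.])[0]-[x0,y0]+.5)*S-.5
    ok=[i for i in range(1,nl) if st[i,4]>1500]; k=min(ok,key=lambda i:np.hypot(*(ce[i]-q)))
    cnt=max(cv2.findContours((lab==k).astype(np.uint8),cv2.RETR_EXTERNAL,cv2.CHAIN_APPROX_NONE)[0],key=len)[:,0]
    Q=ray(n,w_(cnt),zf)[:,:2]
    K,R,t=cam(n);C=(-R.T@t)[:2]
    d=C-plinth; d=d/np.hypot(*d); 
    ctr=Q.mean(0)+4*d
    for _ in range(8):
        v=Q-ctr; m=(v@d)>2.; 
        f=least_squares(lambda p:np.hypot(*(Q[m]-p).T)-19.,ctr,loss='soft_l1',f_scale=.7); ctr=f.x
    res=np.hypot(*(Q[m]-ctr).T)-19
    if verbose: print(n,'plinth',pc.round(1),np.round(rect[1],1),round(rect[2],1),'flange',ctr.round(1),'rms',res.std().round(2),m.sum(),'off',(ctr-plinth).round(1))
    vis=c.copy(); 
    box=cv2.boxPoints(rect)
    z=lambda P,zz:((proj(n,np.c_[P,np.full(len(P),zz)])-[x0,y0]+.5)*S-.5).round().astype(np.int32)
    cv2.polylines(vis,[z(box,40.)],True,(255,0,0),1)
    a=np.linspace(0,6.28,60); cv2.polylines(vis,[z(ctr+19*np.c_[np.cos(a),np.sin(a)],zf)],True,(0,255,0),1)
    return pc,ctr,vis
E
python3 - <<'E'
from h import *
V=[]
for n in('top','side'):
    im=cv2.imread(f'pics/{n}0.png')
    for g in([526,-187],[551,95]):
        V.append(locate(n,im,np.array(g,float))[2])
cv2.imwrite('pics/fit0.png',cv2.resize(np.vstack([np.hstack(V[:2]),np.hstack(V[2:])]),(600,600)))
E
```

```text
top plinth [ 529.5 -186. ] [84.1 82.9] 43.7 flange [ 535.6 -201.2] rms 1.36 95 off [  6.1 -15.2]
top plinth [556.   98.3] [84.  83.7] 62.1 flange [555.2  98.6] rms 0.46 83 off [-0.7  0.3]
side plinth [ 529.1 -188.9] [84.1 83.6] 44.1 flange [ 536.1 -199. ] rms 1.36 120 off [  7.  -10.1]
side plinth [554.9  94.4] [85.4 84. ] 62.2 flange [555.  102.2] rms 3.02 89 off [0.  7.8]
```

View pics/fit0.png

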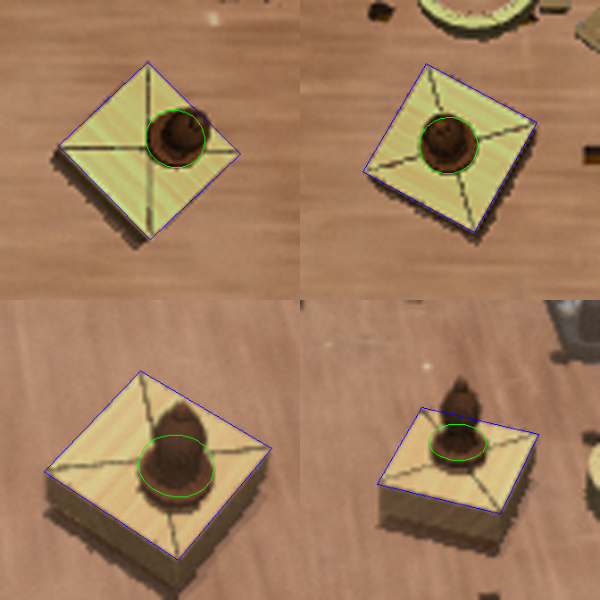

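```bash
python3 - <<'E'
s=open('h.py').read()
s=s.replace("dark=((h[...,2]<112)).astype(np.uint8)","""dark=((h[...,2]<(112 if n=='top' else 165))).astype(np.uint8)
    zz0=lambda P,zz:((proj(n,np.c_[P,np.full(len(P),zz)])-[x0,y0]+.5)*S-.5).round().astype(np.int32)
    bx=cv2.boxPoints(rect); bx=pc+(bx-pc)*.97
    msk=np.zeros_like(dark); cv2.fillConvexPoly(msk,zz0(bx,40.),1)
    dark*=msk""")
s=s.replace("if verbose","""inb=cv2.pointPolygonTest
    if verbose""")
s=s.replace("m=(v@d)>2.;","m=((v@d)>(0. if n=='top' else 3.))&inpoly;")
s=s.replace("K,R,t=cam(n);C=(-R.T@t)[:2]\n","""K,R,t=cam(n);C=(-R.T@t)[:2]
    pl=zz0(pc+(bx-pc)*.97,40.)
    inpoly=np.array([cv2.pointPolygonTest(pl.astype(np.float32),(float(a),float(b)),False)>0 for a,b in cnt])
""")
open('h.py','w').write(s)
E
python3 - <<'E'
from h import *
print(ray('top',[[373+237/4.875,155+173/4.875]],48))
V=[]
for n in('top','side'):
    im=cv2.imread(f'pics/{n}0.png')
    for g in([526,-187],[551,95]):
        V.append(locate(n,im,np.array(g,float),zf=47.)[2])
cv2.imwrite('pics/fit1.png',cv2.resize(np.vstack([np.hstack(V[:2]),np.hstack(V[2:])]),(600,600)))
E
```

```text
[[ 535.3319802  -203.45154619   48.        ]]
top plinth [ 529.5 -186. ] [84.1 82.9] 43.7 flange [ 535.8 -201.4] rms 1.36 101 off [  6.3 -15.5]
top plinth [556.   98.3] [84.  83.7] 62.1 flange [555.4  98.7] rms 0.49 89 off [-0.5  0.4]
side plinth [ 529.1 -188.9] [84.1 83.6] 44.1 flange [ 533.8 -208. ] rms 0.75 102 off [  4.7 -19.2]
side plinth [554.9  94.4] [85.4 84. ] 62.2 flange [553.3  89.2] rms 0.8 71 off [-1.7 -5.2]
```

View pics/fit1.png

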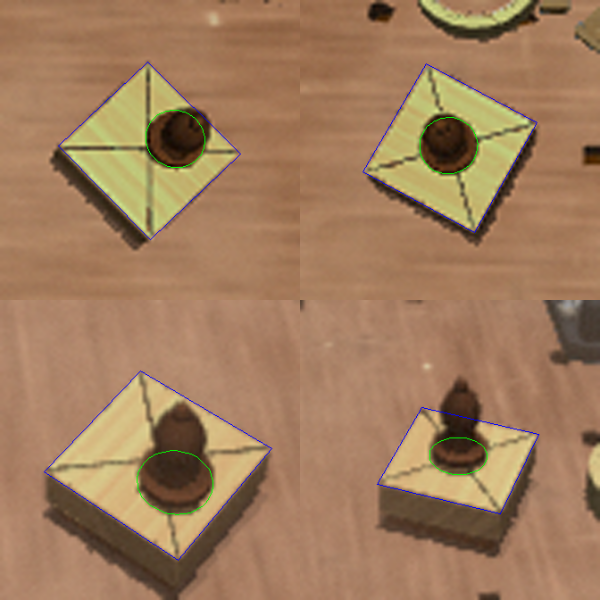

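The top view puts the work plinth's middle near (529.5, -187). The finial is off it by about (+6, -16) mm, and both cameras agree once the twin's bias is subtracted. I'll push along tool +x with the closed fingertip's flat side, at yaw about 1.94. Next I work out the transit increments.

```bash
cat >> h.py <<'E'
from scipy.spatial.transform import Rotation as Ro
def st():
    s=r.sense();print('t',round(s['clock'],2),'eef',s['eef_pos'].round(1),'rot',s['tcp_rot'].round(3),'open',round(s['opening'],2),'F',s['contact_force'].round(1));return s
def delta(s,goal): # tool-axes shift in cm to goal
    R=Ro.from_euler('xyz',s['tcp_rot']).as_matrix();return R.T@(np.array(goal)-s['eef_pos'])/10
E
python3 - <<'E'
from h import *
s=st(); d=delta(s,[551,-243,231]);print(d,d/8,np.linalg.norm(d)/8)
E
```

```text
t 0.1 eef [ 265.3 -565.4  230.6] rot [-3.14   0.     0.439] open 1.0 F [-0.7  0.2 -0.2]
[ 3.95583429e+01 -1.70493953e+01 -1.77521870e-02] [ 4.94479287e+00 -2.13117441e+00 -2.21902338e-03] 5.384504229619034
```

jog_arm(
  increments="4 -1.7 0 0 0 0 -1;4 -1.7 0 0 0 0 -1;4 -1.7 0 0 0 0 -1;4 -1.7 0 0 0 0 -1;4 -1.7 0 0 0 0 -1;4 -1.7 0 0 0 0 -1;4 -1.7 0 0 0 0 -1;4 -1.7 0 0 0 0 -1",
  squeeze=20,
)

```text
clock: 0.9
eef_pos: [498.2, -305.1, 231.1]
tcp_rot: [-3.141, 0.0, 0.439]
contact_force: [-0.3, -1.3, -0.9]
opening: -0.002
```

jog_arm(
  increments="0 0 0 0 0 -0.14 -1;0 0 0 0 0 -0.14 -1;0 0 0 0 0 -0.14 -1;0 0 0 0 0 -0.14 -1;0 0 0 0 0 -0.14 -1;0 0 0 0 0 -0.14 -1;0 0 0 0 0 -0.14 -1;0 0 0 0 0 -0.14 -1",
)

```text
clock: 1.7
eef_pos: [497.2, -306.6, 230.9]
tcp_rot: [-3.141, -0.0, 1.565]
contact_force: [-0.0, -0.1, -0.3]
opening: 0.0
```

jog_arm(
  increments="0 0 0 0 0 -0.13 -1;0 0 0 0 0 -0.13 -1;0 0 0 0 0 -0.12 -1;0 0 0 0 0 0 -1;0 0 0 0 0 0 -1;0 0 0 0 0 0 -1;0 0 0 0 0 0 -1;0 0 0 0 0 0 -1",
)

```text
clock: 2.5
eef_pos: [497.4, -306.7, 231.3]
tcp_rot: [-3.142, -0.0, 1.938]
contact_force: [-0.2, -0.0, 1.2]
opening: 0.002
```

```bash
python3 - <<'E'
from h import *
s=st(); print(s['qpos'].round(2)); u=np.array([-.366,.93])
g=np.array([529.5,-187])+17*np.array([.366,-.93])-45*u
print(g,delta(s,[*g,100]))
E
```

```text
t 2.5 eef [ 497.4 -306.7  231.3] rot [-3.142 -0.     1.938] open 0.0 F [-0.2 -0.   1.2]
[-0.56  0.29  1.72 -0.    1.13 -0.92]
[ 552.192 -244.66 ] [ 3.82750478  7.33925918 13.12769099]
```

jog_arm(
  increments="1.2 2.4 0 0 0 0 -1;1.2 2.4 0 0 0 0 -1;1.4 2.5 0 0 0 0 -1;0 0 4 0 0 0 -1;0 0 4 0 0 0 -1;0 0 4 0 0 0 -1;0 0 1 0 0 0 -1;0 0 0 0 0 0 -1",
)

```text
clock: 3.3
eef_pos: [551.0, -244.6, 100.1]
tcp_rot: [-3.139, -0.002, 1.938]
contact_force: [0.0, 0.6, -0.1]
opening: -0.001
```

```bash
python3 - <<'E'
from h import *
s=st(); 
for n in('side','top'):
    b=cv2.cvtColor(r.grab_frame(n),cv2.COLOR_RGB2BGR);cv2.imwrite(f'pics/{n}1.png',b)
a=cv2.imread('pics/top1.png')[130:260,340:500];b=cv2.imread('pics/side1.png')[180:340,270:430]
cv2.imwrite('pics/z1.png',np.hstack([cv2.resize(a,(400,325)),cv2.resize(b,(325,325))]))
E
```

```text
t 3.3 eef [ 551.  -244.6  100.1] rot [-3.139e+00 -2.000e-03  1.938e+00] open -0.0 F [ 0.   0.6 -0.1]
```

View pics/z1.png

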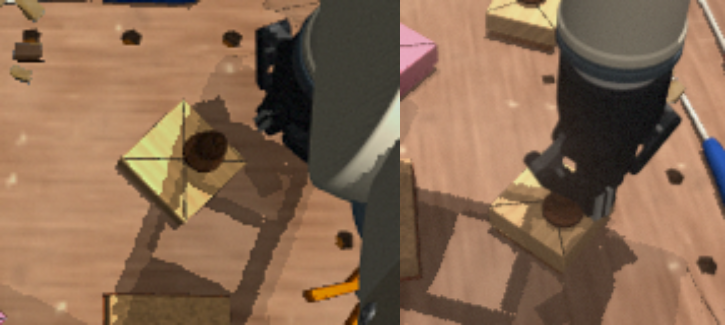

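jog_arm(
  increments="0 0 2 0 0 0 -1;0 0 1.5 0 0 0 -1;0 0 1 0 0 0 -1;0 0 0.5 0 0 0 -1;0 0 0.3 0 0 0 -1;0 0 0.2 0 0 0 -1;0 0 0 0 0 0 -1;0 0 0 0 0 0 -1",
)

```text
clock: 4.2
eef_pos: [552.1, -245.1, 46.6]
tcp_rot: [3.141, 0.0, 1.939]
contact_force: [-0.3, -0.4, -0.1]
opening: 0.003
```

```bash
cat > look.py <<'E'
import sys
from h import *
k=sys.argv[1]
s=st(); 
for n in('side','top'):
    b=cv2.cvtColor(r.grab_frame(n),cv2.COLOR_RGB2BGR);cv2.imwrite(f'pics/{n}{k}.png',b)
a=cv2.imread(f'pics/top{k}.png')[150:240,370:480];b=cv2.imread(f'pics/side{k}.png')[220:320,290:400]
cv2.imwrite(f'pics/z{k}.png',np.hstack([cv2.resize(a,(400,327)),cv2.resize(b,(360,327))]))
E
python3 look.py 2
```

```text
t 4.2 eef [ 552.1 -245.1   46.6] rot [3.141 0.    1.939] open 0.0 F [-0.3 -0.4 -0.1]
```

View pics/z2.png

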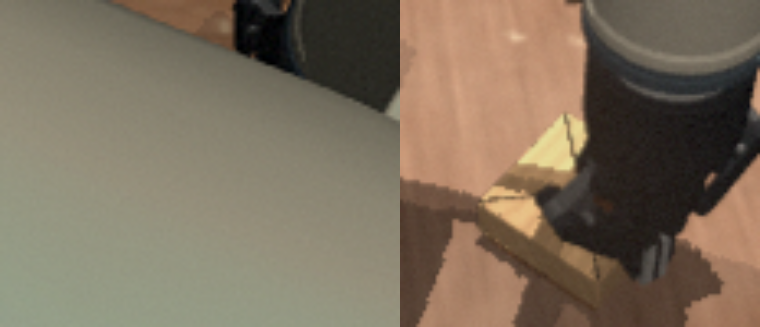

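jog_arm(
  increments="0.2 0 0.15 0 0 0 -1;0.3 0 0 0 0 0 -1;0.3 0 0 0 0 0 -1;0.15 0 0 0 0 0 -1;0.15 0 0 0 0 0 -1;0.15 0 0 0 0 0 -1;0.15 0 0 0 0 0 -1;0.15 0 0 0 0 0 -1",
)

```text
clock: 5.1
eef_pos: [546.4, -230.6, 44.8]
tcp_rot: [3.141, 0.0, 1.939]
contact_force: [0.5, -0.4, 0.3]
opening: -0.0
```

jog_arm(
  increments="0.15 0 0 0 0 0 -1;0.15 0 0 0 0 0 -1;0.15 0 0 0 0 0 -1;0.15 0 0 0 0 0 -1;0.15 0 0 0 0 0 -1;0.15 0 0 0 0 0 -1;0.1 0 0 0 0 0 -1;0 0 0 0 0 0 -1",
)

```text
clock: 5.9
eef_pos: [542.6, -221.0, 44.8]
tcp_rot: [-3.142, -0.0, 1.939]
contact_force: [0.4, 0.0, -0.6]
opening: 0.003
```

jog_arm(
  increments="-0.2 0 0 0 0 0 -1;-1 0 0 0 0 0 -1;-2 0 0 0 0 0 -1;-2 0 -2 0 0 0 -1;-4 0 -4 0 0 0 -1;-4 0 -4 0 0 0 -1;-4 0 -4 0 0 0 -1;0 0 0 0 0 0 -1",
)

```text
clock: 6.7
eef_pos: [603.5, -375.1, 177.1]
tcp_rot: [3.135, 0.01, 1.936]
contact_force: [1.1, -0.1, 0.8]
opening: 0.003
```

```bash
python3 look.py 3
```

```text
t 6.7 eef [ 603.5 -375.1  177.1] rot [3.135 0.01  1.936] open 0.0 F [ 1.1 -0.1  0.8]
```

View pics/z3.png

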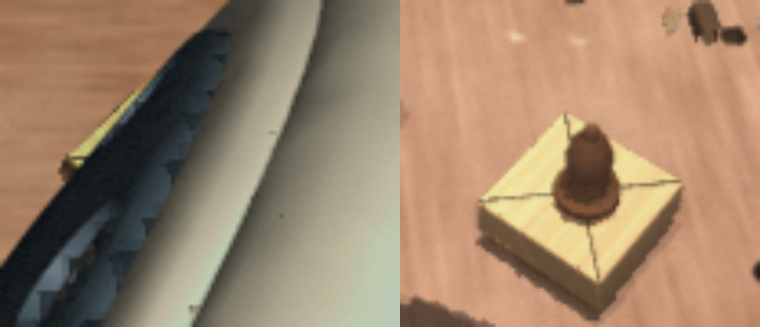

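jog_arm(
  increments="-4 3 -2 0 0 0 -1;-4 3 -2 0 0 0 -1;-4 3 -2 0 0 0 -1;-4 3 0 0 0 0 -1;0 0 0 0 0 0 -1;0 0 0 0 0 0 -1;0 0 0 0 0 0 -1;0 0 0 0 0 0 -1",
)

```text
clock: 7.6
eef_pos: [759.0, -468.2, 226.8]
tcp_rot: [-3.141, -0.001, 1.939]
contact_force: [-0.3, -0.5, 1.0]
opening: -0.002
```

```bash
python3 look.py 4; cat > fit.py <<'E'
import sys
from h import *
k=sys.argv[1];V=[]
for n in('top','side'):
    im=cv2.imread(f'pics/{n}{k}.png')
    for g in([526,-187],[551,95]):
        try: V.append(locate(n,im,np.array(g,float),zf=47.)[2])
        except Exception as e: print(n,g,e);V.append(np.zeros((336,336,3),np.uint8))
cv2.imwrite(f'pics/fit_{k}.png',cv2.resize(np.vstack([np.hstack(V[:2]),np.hstack(V[2:])]),(600,600)))
E
python3 fit.py 4
```

```text
t 7.6 eef [ 759.  -468.2  226.8] rot [-3.141e+00 -1.000e-03  1.939e+00] open -0.0 F [-0.3 -0.5  1. ]
top [526, -187] min() iterable argument is empty
top plinth [556.   98.1] [83.7 83.5] 62.1 flange [555.2  98.6] rms 0.4 91 off [-0.8  0.4]
side plinth [ 529.3 -189.1] [84.2 83.3] 44.0 flange [ 529.8 -196.5] rms 0.55 100 off [ 0.5 -7.4]
side plinth [555.   94.4] [86.2 84. ] 61.8 flange [553.3  89.5] rms 0.66 72 off [-1.7 -4.9]
```

View pics/fit_4.png

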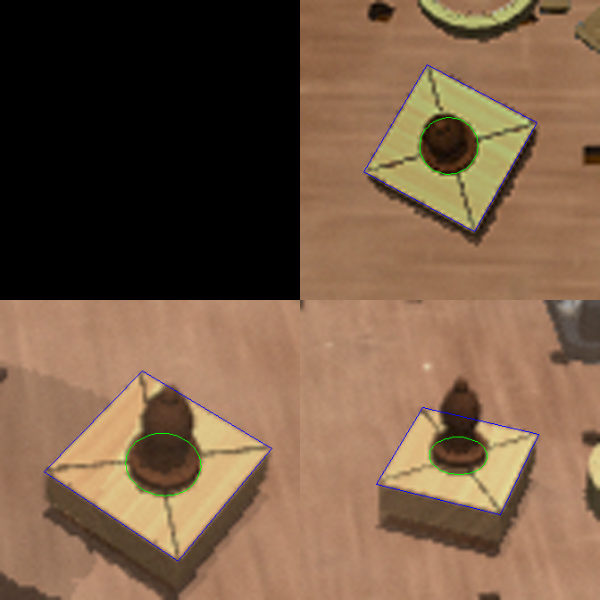

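View pics/top4.png

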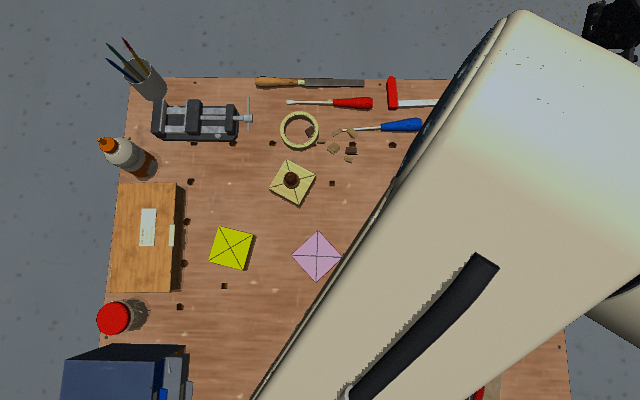

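jog_arm(
  increments="0.8 -4.8 0 0 0 0 -1;0.8 -4.8 0 0 0 0 -1;0.8 -4.8 0 0 0 0 -1;0.8 -4.8 0 0 0 0 -1;0.8 -4.8 0 0 0 0 -1;0.8 -4.8 0 0 0 0 -1;0.8 -4.8 0 0 0 0 -1;0.8 -4.8 0 0 0 0 -1",
)

```text
clock: 8.5
eef_pos: [376.4, -547.2, 227.7]
tcp_rot: [3.141, 0.002, 1.939]
contact_force: [0.1, -1.3, 0.1]
opening: 0.001
```

```bash
python3 look.py 5;python3 fit.py 5
```

```text
t 8.5 eef [ 376.4 -547.2  227.7] rot [3.141e+00 2.000e-03 1.939e+00] open 0.0 F [ 0.1 -1.3  0.1]
top plinth [ 529.4 -185.8] [84.3 83. ] 44.2 flange [ 531.  -191.1] rms 0.57 95 off [ 1.6 -5.3]
top plinth [555.9  98.2] [84.1 83.7] 62.1 flange [555.4  98.7] rms 0.55 89 off [-0.4  0.5]
side [526, -187] min() iterable argument is empty
side [551, 95] min() iterable argument is empty
```

View pics/fit_5.png

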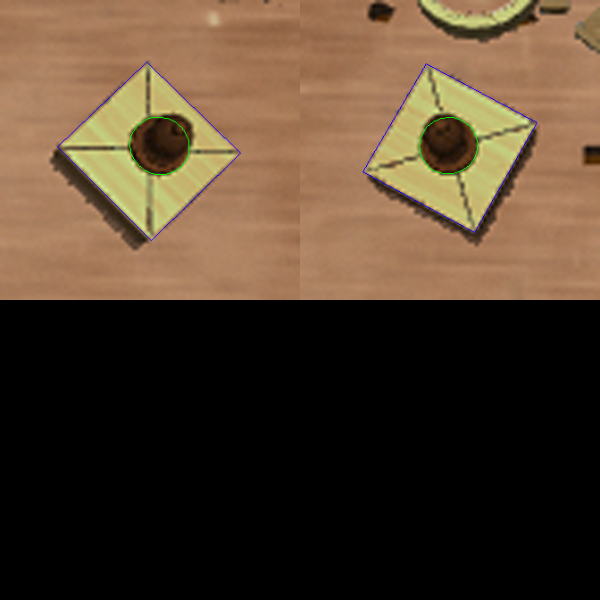

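View pics/z5.png

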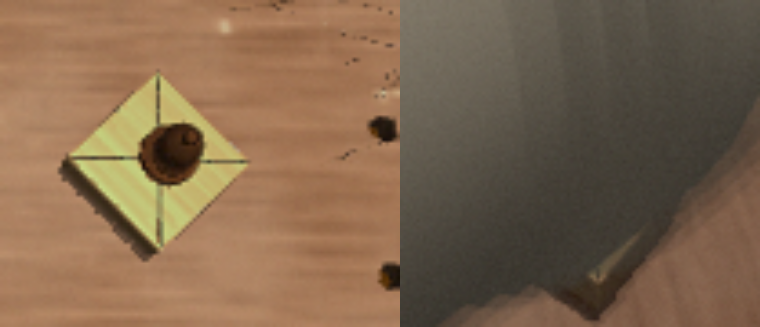

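Top reads (+1.6, -5.3) and side, bias-corrected, about (+2.2, -2.6), so the finial needs about 5 mm more along the same line. Going back for a second, shorter push.

```bash
python3 - <<'E'
from h import *
s=st(); print(delta(s,[552,-245,100]))
E
```

```text
t 8.6 eef [ 372.8 -548.1  227.8] rot [-3.14   0.     1.935] open 0.0 F [-0.3  0.  -0.3]
[21.94599718 27.55427607 12.72657262]
```

jog_arm(
  increments="2.8 3.4 0 0 0 0 -1;2.8 3.4 0 0 0 0 -1;2.8 3.5 0 0 0 0 -1;2.8 3.5 0 0 0 0 -1;2.8 3.5 0 0 0 0 -1;2.8 3.5 0 0 0 0 -1;2.7 3.4 0 0 0 0 -1;2.4 3.3 0 0 0 0 -1",
)

```text
clock: 9.4
eef_pos: [557.0, -241.9, 227.6]
tcp_rot: [3.14, 0.001, 1.939]
contact_force: [0.1, -0.7, -0.2]
opening: -0.001
```

jog_arm(
  increments="0 0 4 0 0 0 -1;0 0 4 0 0 0 -1;0 0 4 0 0 0 -1;0 0 3 0 0 0 -1;0 0 2 0 0 0 -1;0 0 0.5 0 0 0 -1;0 0 0 0 0 0 -1;0 0 0 0 0 0 -1",
)

```text
clock: 10.2
eef_pos: [557.3, -244.5, 53.1]
tcp_rot: [3.14, 0.002, 1.939]
contact_force: [0.4, -0.3, -0.6]
opening: 0.001
```

```bash
python3 - <<'E'
from h import *
s=st(); print(delta(s,[540.7,-216.2,45]))
E
```

```text
t 10.2 eef [ 557.3 -244.5   53.1] rot [3.140e+00 2.000e-03 1.939e+00] open 0.0 F [ 0.4 -0.3 -0.6]
[ 3.24416386 -0.53487019  0.80220249]
```

jog_arm(
  increments="0 -0.3 0.4 0 0 0 -1;0 -0.2 0.4 0 0 0 -1;0.4 0 0 0 0 0 -1;0.4 0 0 0 0 0 -1;0.4 0 0 0 0 0 -1;0.4 0 0 0 0 0 -1;0.3 0 0 0 0 0 -1;0.2 0 0 0 0 0 -1",
)

```text
clock: 11.0
eef_pos: [544.2, -226.1, 43.6]
tcp_rot: [-3.142, -0.0, 1.939]
contact_force: [0.1, -0.5, -0.4]
opening: 0.005
```

```bash
python3 - <<'E'
from h import *
for i in range(3):s=r.sense(); print(delta(s,[540.7,-216.2,45]))
st()
E
```

```text
[ 1.04561995  0.03136626 -0.14082051]
[ 1.04561995  0.03136626 -0.14082051]
[ 1.04561995  0.03136626 -0.14082051]
t 11.0 eef [ 544.2 -226.1   43.6] rot [-3.142 -0.     1.939] open 0.01 F [ 0.1 -0.5 -0.4]
```

jog_arm(
  increments="0.15 0 -0.1 0 0 0 -1;0.15 0 0 0 0 0 -1;0.15 0 0 0 0 0 -1;0.15 0 0 0 0 0 -1;0.15 0 0 0 0 0 -1;0.15 0 0 0 0 0 -1;0.15 0 0 0 0 0 -1;0.05 0 0 0 0 0 -1",
)

```text
clock: 11.8
eef_pos: [540.3, -216.1, 44.6]
tcp_rot: [-3.142, -0.0, 1.939]
contact_force: [0.2, -0.4, 1.0]
opening: 0.002
```

jog_arm(
  increments="0 0 0 0 0 0 -1;-0.2 0 0 0 0 0 -1;-1 0 0 0 0 0 -1;-2 0 0 0 0 0 -1;-3 0 -2 0 0 0 -1;-4 0 -4 0 0 0 -1;-4 0 -4 0 0 0 -1;-4 0 -4 0 0 0 -1",
)

```text
clock: 12.6
eef_pos: [601.0, -375.0, 172.1]
tcp_rot: [3.142, 0.0, 1.939]
contact_force: [0.7, 0.6, -0.3]
opening: 0.004
```

```bash
python3 look.py 6;python3 fit.py 6; python3 - <<'E'
from h import *
s=st(); print(delta(s,[330,-550,228]))
E
```

```text
t 12.6 eef [ 601.  -375.   172.1] rot [3.142 0.    1.939] open 0.0 F [ 0.7  0.6 -0.3]
top [526, -187] min() iterable argument is empty
top plinth [555.9  98.2] [84.2 83.7] 62.1 flange [555.5  98.7] rms 0.51 89 off [-0.5  0.5]
side plinth [ 528.9 -189.2] [84.4 84.5] 44.1 flange [ 528.6 -191.6] rms 0.58 99 off [-0.4 -2.5]
side plinth [555.   94.2] [87.  84.5] 62.4 flange [553.4  90.3] rms 0.82 70 off [-1.6 -3.9]
t 12.7 eef [ 604.7 -379.5  176.8] rot [3.135 0.01  1.936] open 0.0 F [1.1 0.3 0. ]
[ -6.15317649 -31.71335839  -5.25586018]
```

View pics/fit_6.png

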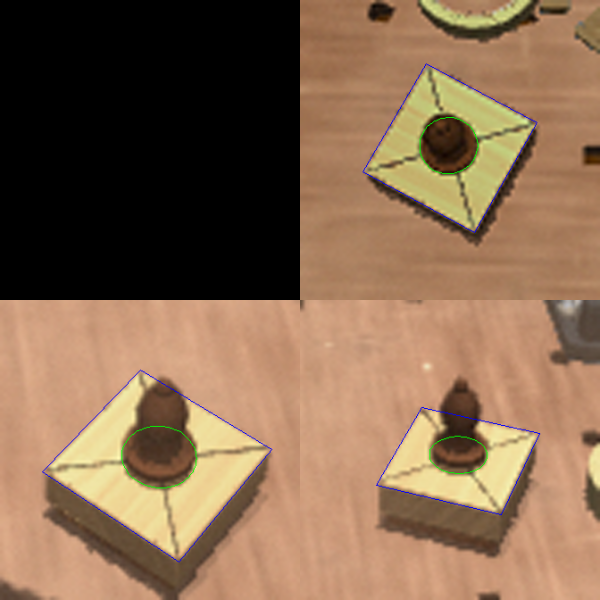

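Side reading now (-0.4, -2.5) against the twin's bias of (-1.6, -3.9), which puts it about (+1.2, +1.4) off the middle. I'll clear the arm for the top view to confirm.

jog_arm(
  increments="-0.8 -4 -0.8 0 0 0 -1;-0.8 -4 -0.8 0 0 0 -1;-0.8 -4 -0.8 0 0 0 -1;-0.8 -4 -0.8 0 0 0 -1;-0.8 -4 -0.8 0 0 0 -1;-0.8 -4 -0.8 0 0 0 -1;-0.8 -4 0 0 0 0 -1;-0.8 -4 0 0 0 0 -1",
)

```text
clock: 13.5
eef_pos: [323.5, -548.7, 218.5]
tcp_rot: [3.142, 0.0, 1.939]
contact_force: [0.8, -0.1, -0.6]
opening: -0.006
```

jog_arm(
  increments="0 0 0 0 0 0 -1;0 0 0 0 0 0 -1;0 0 0 0 0 0 -1;0 0 0 0 0 0 -1;0 0 0 0 0 0 -1;0 0 0 0 0 0 -1;0 0 0 0 0 0 -1;0 0 0 0 0 0 -1",
)

```text
clock: 14.3
eef_pos: [325.4, -547.7, 218.7]
tcp_rot: [3.142, 0.0, 1.939]
contact_force: [-0.0, 0.0, -0.3]
opening: 0.002
```

```bash
python3 look.py 7;python3 fit.py 7
```

```text
t 14.3 eef [ 325.4 -547.7  218.7] rot [3.142 0.    1.939] open 0.0 F [-0.   0.  -0.3]
top plinth [ 529.4 -186. ] [84.7 82.7] 43.5 flange [ 529.9 -186. ] rms 1.29 100 off [ 0.5 -0. ]
top plinth [555.9  98.2] [83.9 83.8] 62.4 flange [555.4  98.7] rms 0.55 89 off [-0.5  0.5]
side plinth [ 529.  -188.9] [83.7 83.6] 44.0 flange [ 528.2 -192.4] rms 0.49 98 off [-0.7 -3.5]
side plinth [555.1  94.4] [85.2 83.8] 62.2 flange [553.2  88.8] rms 0.78 71 off [-1.9 -5.6]
```

View pics/fit_7.png

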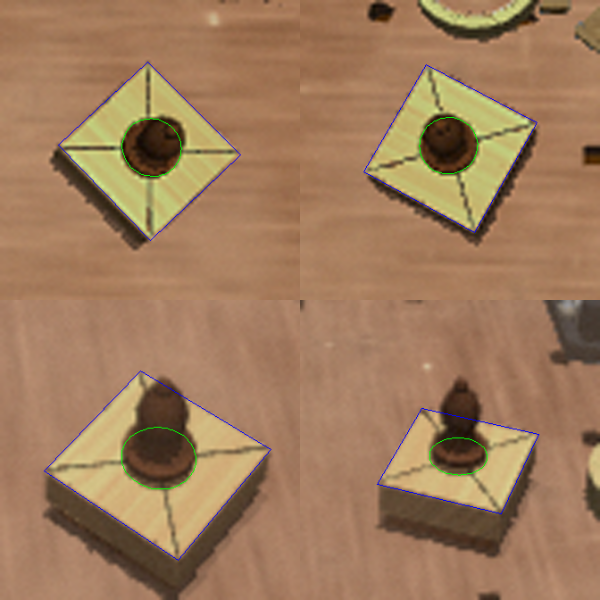

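View pics/top7.png

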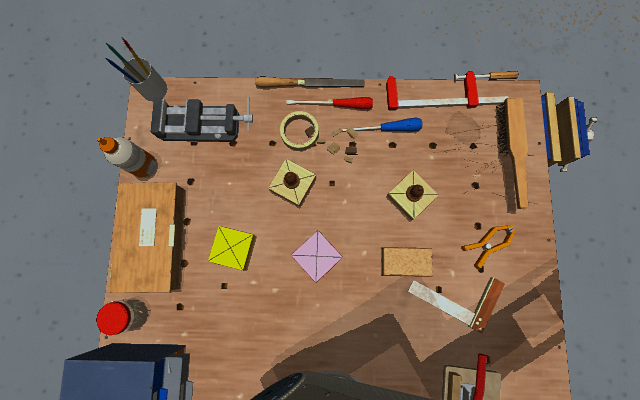

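Top reads (+0.5, 0.0) and side, bias-corrected, about (+1.2, +2.1). Both are well within 5.5 mm. In the full top view at (413,193), the finial is upright with the plinth unmoved, and the bystanders are in place. Handing in.

```bash
python3 -c "
from rig import r
print(r.sign_off())"
```

```text
the job is handed in; nothing more can be done
None
```

I slid the off-centre finial to the middle of its plinth with two slow pushes (15 mm/s at contact) of the closed fingertip, low on its flange. I then drew the hand well clear and handed the job in; it reported no verdict.

| Last check | Result |
|---|---|
| Finial offset from the middle, top camera | (+0.5, 0.0) mm |
| Finial offset, side camera after subtracting the twin's bias | about (+1.2, +2.1) mm |
| Work plinth shift, by camera | 0.1 mm |
| Twin finial and plinth | readings from the top camera unchanged to about 0.1 mm |
| Tape roll and sanding block | in the same place in the final picture, by eye |

- **Cameras disagree:** they differ by about 2 mm on the finial offset and about 3 mm on the plinth position. The side fit is also biased 4–6 mm towards the camera, which is why I corrected it with the centred twin. Both offsets are still within 5.5 mm.
- **Push force not measured directly:** wrist readings during the pushes stayed around 1 N or less, which is sensor noise. The pushes themselves were out of sight of both cameras, so I checked each one after backing off.

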